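# Portion beads from the blue dispenser

### The job

Portion out two blue beads for a craft order: draw the gate of the bead dispenser with the blue knob part way out, just far enough that the two beads in its rear chamber drop into the tray below while the other two chambers keep theirs. Once they have dropped, push the gate fully shut again and let go of the knob.

Things in the scene. Friction and masses are not known exactly. Their poses are not given: they have to be found in the camera images.
- blue_dispenser: Wooden bead dispenser with blue rim, knob and beads, fixed (its red twin is not needed). Origin: centre of its underside on the table; x to its rear, z up; gate and knob at its front, -x. Base 130 x 100 mm; hopper 106 (x) x 38 mm with slatted sides, its flared rim 130 x 58 mm, top 152 mm high. An aluminium tray, 124 x 62 mm, rim 36 mm high, lies centred under the hopper.
- blue_gate (a joint): Gate travel (m): 0 shut, grows as drawn out to the dispenser's -x, up to 0.106; 1.5 N friction, stays where left. Grip: upright blue knob, 22 mm diameter, 80 to 128 mm above the table, at y = 0, x = -108 mm of the dispenser when shut, moving with the gate plate (top 76 mm high). Rear chamber empties at about 30 mm, middle at 64, front at 98; 46 mm is a good opening.
- blue_bead_rear_top: Upper of the two blue beads in the rear chamber; 26 mm diameter, origin at its centre, 115 mm above the table at the start. The three chambers, open at the top, each 30 x 30 mm, lie in a row along the dispenser's x at +34 (rear), 0 (middle) and -34 mm (front); each holds two beads one on the other, upon the gate.
- blue_bead_middle_low: Lower of the two blue beads in the middle chamber, 26 mm diameter; origin at its centre, 89 mm above the table at the start. It must stay in its chamber.

How it is judged:
By the outcome, as a careful person would: the job done as asked, in the order asked, and still so for the second after the job is handed in, with the robot touching nothing.
It also fails if it takes over 32 s, if anything falls off the work surface, if the arm or the gripper's body presses on something with over 40 N, if the wrist force passes 120 N, or if a joint passes its speed limit or range.

### The arm

A 6-joint arm with a two-finger parallel gripper is mounted at the origin on the work surface; the furniture and walls round the work are solid. World frame = base frame: x ahead of the robot, y to its left, z up, the work surface at z = 0. Lengths are in m, angles in rad, forces in N, time in s.
With the tool pointing down it reaches from about 0.25 to 0.775 m from the base axis. Payload 4 kg.
Tool frame: the origin (TCP) lies on the centre line of the jaws, within the pads' length; the fingertips stand ahead of it and the grasp point (between the pads) lies 6 mm ahead of it (ctrl.finger_overhang is the z of the fingertips in the tool frame, in m); z points along the fingers, y is the direction in which the jaws open and shut (so a half turn about z gives the same grasp; the last joint's range is limited). The gripper opens to 94 mm and grips with 3 to 60 N. Pads are 16 mm wide; open, the fingers measure 119 mm over their backs; the gripper's body (75 mm by 177 mm) begins 78 mm behind the grasp point.
Start: joints at [-1.374, 0.087, 1.371, -0, 1.684, -0.103], TCP at [0.162, -0.525, 0.231] pointing down, gripper open.
Joint ranges: [-3.1, 3.1], [-0.76, 2.03], [0.27, 2.55], [-1.08, 4.22], [0.17, 2.65], [-2.57, 2.57]. Speed limits (rad/s): [2.79, 2.79, 3.14, 3.14, 3.14, 3.14].

### API

Orientations are given as a unit quaternion [w, x, y, z].
In Python, from cell import ctrl gives the robot as it stands. The module is installed in compiled form; this text tells all that it offers.
- The arm moves only by the tool drive_tool, never from a script. Its argument "commands" is one flat list of numbers, 7 for each row, row after row: the shift along the world's x, y, z in m, then the turn, a rotation vector about the world's x, y, z in degrees, then the opening in per cent of the stroke, from 0 (shut) to 100 (fully open). A call has 1 to 12 rows; each row is the pose to reach, as a shift and turn from the pose commanded when the call began; what a row does not reach only later rows make up. A row lasts 1/10 s, in which the tool goes at most 50 mm and 8.59 degrees, less where a joint would pass 70% of its speed; a pose out of reach is approached as far as the arm can. A call with a gripper value outside its range is refused whole. The fingers move at their own pace and stop on an object; the grip force is fixed at half the most. Time passes only in rows, so rows that repeat a pose let the fingers close. It gives the time, the measured TCP pose, the force and the opening at its end, in the units of the state.
- ctrl.state(): the state, without advancing time (a new reading comes with each control period).
- ctrl.camera(name): name is "side" or "top"; returns (picture, depth): 384x512x3 uint8, red, green, blue; 384x512 float32, m along the optical axis (not along the pixel's ray), 0 where there is no reading.
- ctrl.camera_model(name): a dict with "fx", "fy", "cx", "cy" (pixels), "dist" ([k1, k2, p1, p2, k3] as OpenCV has them; the pictures are not rectified), "extrinsics" (4x4, takes a point from camera to world coordinates). Camera axes: x right, y down, z forward; pixel columns grow to the right and rows downward; lengths in m; the calibration is good to about 2 mm. A picture is of the moment at which its call begins. camera_model takes no time and is no camera call.
- ctrl.job_done(): hands the job in, once; it reports no verdict.
The state is a dict: "t": time; "joints": joint angles; "qd": joint speeds; "effort": joint torques, N m; "eef_pos": TCP position; "tcp_rot": TCP orientation; "force": force on the tool from outside, world axes, zero at the start; "wrist_torque": the same for the moment, N m; "gripper_width": opening from 0.0 (shut) to 1.0 (fully open).
Only numpy, scipy, OpenCV 4.12 (cv2) and the standard library are available. Lean on these libraries where they do the work, as an engineer would, in place of code of your own. Each camera call takes 0.05 s, during which the arm holds its last target. There are 200 camera calls.

## Working session

There is one attempt and no reset: what is moved stays moved. The work goes in short steps, Python scripts to look and compute and a tool call to move; the robot and the scene stay as the last step left them, time stands still between calls to the robot, and variables do not carry over. Pictures are saved under pics/ and viewed, about 8 in all and at most 12, crops included, and the job is handed in when it is done.

Besides the shell and the picture viewer there is one more tool, called after ">>>" in YAML: its name, and indented under it one key for each argument. drive_tool: Moves the arm, as the interface text tells. Its arguments: {"type":"object","properties":{"commands":{"type":"array","items":{"type":"number"}}},"required":["commands"]}

```bash
mkdir -p pics
python3 - <<'E'
from cell import ctrl
import cv2,numpy as np
for n in("top","side"):
    p,d=ctrl.camera(n); np.savez(f"{n}0.npz",p=p,d=d)
    cv2.imwrite(f"pics/{n}0.png",p[:,:,::-1])
    m=ctrl.camera_model(n); print(n,m["fx"],m["dist"],np.round(m["extrinsics"],3).tolist())
s=ctrl.state();print(s["t"],s["eef_pos"],s["tcp_rot"],s["gripper_width"],ctrl.finger_overhang)
E
```

```text
top 377.9431794903611 [-0.07600738  0.          0.          0.          0.        ] [[-0.027, -0.991, 0.129, 0.468], [-0.999, 0.023, -0.026, -0.009], [0.023, -0.13, -0.991, 0.939], [0.0, 0.0, 0.0, 1.0]]
side 392.50215425897363 [-0.00318049  0.          0.          0.          0.        ] [[0.994, -0.068, 0.087, 0.526], [-0.11, -0.517, 0.849, -0.741], [-0.013, -0.853, -0.522, 0.552], [0.0, 0.0, 0.0, 1.0]]
0.1 [ 0.16234433 -0.52502603  0.22942096] [-1.00049939e-03  9.88783696e-01  1.49351258e-01 -5.27714601e-05] 1.0044605294908286 0.025
```

View pics/top0.png

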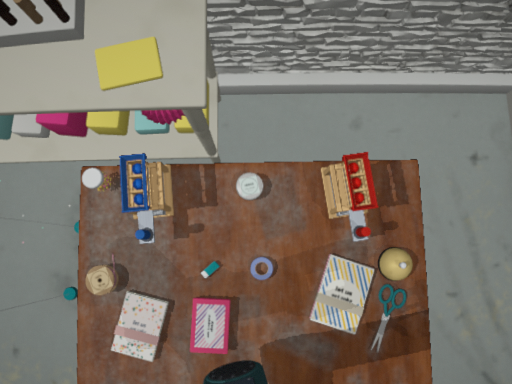

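View pics/side0.png

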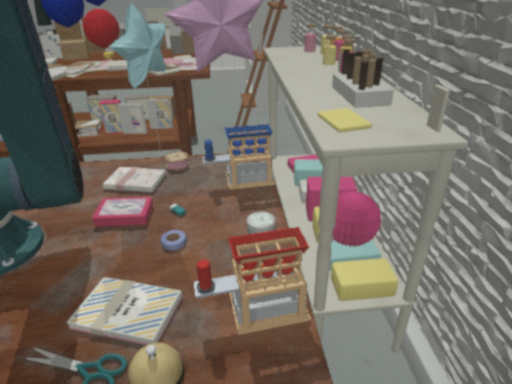

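The top view shows the blue dispenser at about (135,183) with its knob at (145,235), and the red twin at about (350,185). In the side view the blue one is at the back, at (248,155), knob (209,150). Next I measure.

```bash
cat > h.py <<'E'
from cell import ctrl
import cv2,numpy as np
def cloud(n,p,d):
    m=ctrl.camera_model(n);h,w=d.shape
    K=np.array([[m["fx"],0,m["cx"]],[0,m["fy"],m["cy"]],[0,0,1]])
    uv=np.stack(np.meshgrid(np.arange(w),np.arange(h)),-1).reshape(-1,1,2).astype(np.float64)
    r=cv2.undistortPoints(uv,K,np.array(m["dist"])).reshape(h,w,2)
    P=np.dstack([r*d[...,None],d]);T=m["extrinsics"]
    return P@T[:3,:3].T+T[:3,3]
def blue(p):
    hsv=cv2.cvtColor(p,cv2.COLOR_RGB2HSV)
    return (hsv[...,0]>100)&(hsv[...,0]<125)&(hsv[...,1]>120)
E
python3 - <<'E'
from h import *
for n,boxes in (("top",{"knob":(130,222,160,248),"rim":(112,145,180,220)}),("side",{"knob":(200,135,218,165),"rim":(220,120,280,190)})):
    z=np.load(n+"0.npz");p,d=z["p"],z["d"];W=cloud(n,p,d);B=blue(p)
    for k,(a,b,c,e) in boxes.items():
        M=np.zeros_like(B);M[b:e,a:c]=1;M&=B&(d>0)
        Q=W[M];print(n,k,len(Q),np.round(np.percentile(Q,[2,25,50,75,98],axis=0),3).tolist())
        if k=="rim":
            R=Q[(abs(Q[:,2]-.15)<.008)]; print(len(R),cv2.minAreaRect((R[:,:2]*1000).astype(np.float32)))
        else:
            R=Q[Q[:,2]>.122];print("knobtop",len(R),R.mean(0),R.min(0),R.max(0))
    if n=="top":
        c=p[110:260,80:280,::-1];cv2.imwrite("pics/c1.png",cv2.resize(c,None,fx=4,fy=4,interpolation=3))
        # high objects near dispenser
        for x in np.arange(.3,.85,.03): print(round(x,2),[int(1000*W[...,2][(abs(W[...,0]-x)<.012)&(abs(W[...,1]-y)<.012)&(d>0)].max(initial=-1)) for y in np.arange(.1,.5,.03)])
E
```

```text
top knob 119 [[0.477, 0.225, 0.085], [0.481, 0.227, 0.111], [0.486, 0.23, 0.126], [0.49, 0.236, 0.128], [0.494, 0.243, 0.129]]
knobtop 75 [0.48564182 0.23479563 0.12699844] [0.47698191 0.22567674 0.12223931] [0.49416009 0.2449139  0.1295244 ]
top rim 875 [[0.535, 0.215, 0.119], [0.561, 0.233, 0.127], [0.595, 0.246, 0.146], [0.63, 0.264, 0.15], [0.653, 0.272, 0.153]]
602 ((594.5096435546875, 242.91635131835938), (120.54283905029297, 56.00862503051758), 4.461823463439941)
0.3 [28, 29, 3, 3, 21, 22, 23, 22, 3, 2, 2, 3, -1000, -1000]
0.33 [28, 28, 2, 4, 21, 20, 21, 19, 2, 3, 3, 2, -1000, -1000]
0.36 [2, 3, 2, 2, 3, 3, 13, 18, 34, 33, 30, 1, -1000, -1000]
0.39 [15, 12, 3, 3, 2, 3, 3, 4, 33, 33, 31, 1, -1000, -1000]
0.42 [14, 3, 4, 2, 3, 2, 3, 3, 31, 32, 3, 5, -1000, -1000]
0.45 [2, 3, 2, 3, 3, 5, 2, 2, 5, 4, 3, 3, -1000, -1000]
0.48 [4, 3, 2, 3, 129, 129, 3, 2, 3, 2, 3, 2, -1000, -1000]
0.51 [3, 3, 2, 4, 78, 80, 2, 3, 2, 4, 5, 1, -1000, -1000]
0.54 [3, 4, 4, 90, 153, 153, 78, 3, 5, 3, 3, 1, -1000, -1000]
0.57 [3, 3, 2, 90, 155, 148, 149, 1, 1, 2, 2, 1, -1000, -1000]
0.6 [1, 2, 2, 89, 153,
[... 472 characters left out ...]
152, 152, 151, 153, 152, 152, 152, 151, 152, 152, 152, 152, 152, 152]
0.81 [152, 152, 151, 166, 167, 170, 168, 168, 153, 152, 152, 151, 151, 152]
0.84 [153, 151, 151, 168, 169, 168, 168, 169, 153, 153, 153, 152, 151, 153]
side knob 87 [[0.48, 0.223, 0.086], [0.483, 0.226, 0.098], [0.486, 0.226, 0.109], [0.489, 0.228, 0.122], [0.492, 0.232, 0.13]]
knobtop 22 [0.48571588 0.22761184 0.12726463] [0.4782931  0.22303148 0.12220483] [0.4914811  0.23345397 0.13107567]
side rim 299 [[0.538, 0.218, 0.091], [0.564, 0.232, 0.119], [0.593, 0.238, 0.144], [0.625, 0.263, 0.148], [0.651, 0.269, 0.154]]
165 ((593.5385131835938, 242.08363342285156), (117.18606567382812, 54.074222564697266), 4.179403305053711)
```

View pics/c1.png

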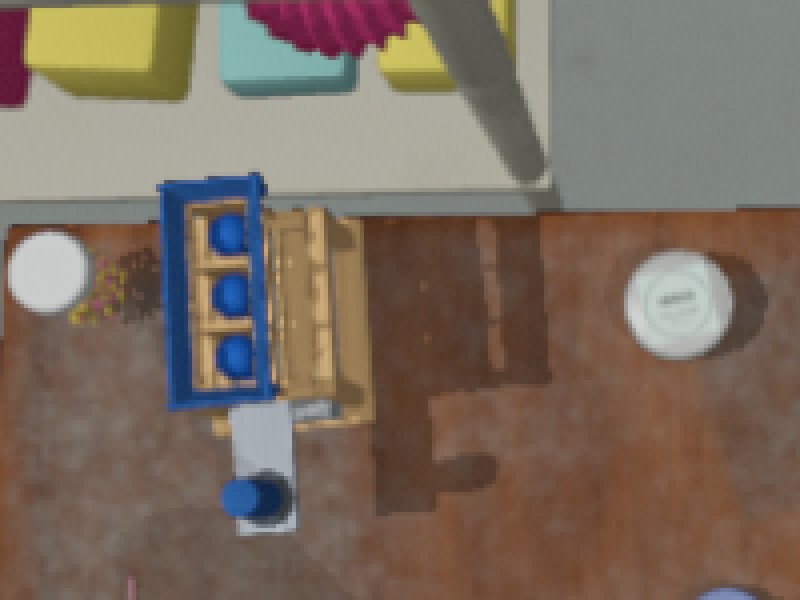

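The knob and rim agree: knob (0.486, 0.2345), top at 0.127; rim centre (0.594, 0.2425). They are 108 mm apart and the yaw is about 4.4°, as the description says they must be. The crop shows three beads in the chambers and the knob at (250,497), clear of obstacles. I will travel high with the jaws across the dispenser, turning the tool by -12.7° about z.

>>> drive_tool:
  commands: [0.01, 0.022, 0, 0, 0, -1, 100, 0.024, 0.055, 0, 0, 0, -2, 100, 0.042, 0.097, 0, 0, 0, -3, 100, 0.06, 0.14, 0, 0, 0, -5, 100, 0.078, 0.183, 0, 0, 0, -6, 100, 0.096, 0.226, 0, 0, 0, -7, 100, 0.114, 0.268, 0, 0, 0, -8, 100, 0.132, 0.311, 0, 0, 0, -9, 100, 0.15, 0.352, 0, 0, 0, -10, 100, 0.166, 0.39, 0, 0, 0, -11, 100, 0.178, 0.417, 0, 0, 0, -12, 100, 0.18, 0.42, 0, 0, 0, -12.7, 100]

```text
t: 1.3
eef_pos: [0.3428, -0.103, 0.2302]
tcp_rot: [-0.0, 0.999, 0.042, -0.0]
force: [0.3, -0.4, -0.4]
gripper_width: 1.002
```

>>> drive_tool:
  commands: [0.01, 0.022, 0, 0, 0, 0, 100, 0.026, 0.06, 0, 0, 0, 0, 100, 0.043, 0.1, 0, 0, 0, 0, 100, 0.06, 0.14, 0, 0, 0, 0, 100, 0.077, 0.181, 0, 0, 0, 0, 100, 0.094, 0.22, 0, 0, 0, 0, 100, 0.11, 0.26, 0, 0, 0, 0, 100, 0.125, 0.294, 0, 0, 0, 0, 100, 0.137, 0.322, 0, 0, 0, 0, 100, 0.143, 0.337, 0, 0, 0, 0, 100, 0.144, 0.3395, 0, 0, 0, 0, 100, 0.144, 0.3395, 0, 0, 0, 0, 100]

```text
t: 2.5
eef_pos: [0.4865, 0.2329, 0.2301]
tcp_rot: [0.001, 0.999, 0.039, -0.0]
force: [-0.0, 0.4, -0.3]
gripper_width: 0.999
```

>>> drive_tool:
  commands: [0, 0, -0.01, 0, 0, 0, 100, 0, 0, -0.03, 0, 0, 0, 100, 0, 0, -0.055, 0, 0, 0, 100, 0, 0, -0.08, 0, 0, 0, 100, 0, 0, -0.1, 0, 0, 0, 100, 0, 0, -0.112, 0, 0, 0, 100, 0, 0, -0.117, 0, 0, 0, 100, 0, 0, -0.117, 0, 0, 0, 100]

```text
t: 3.3
eef_pos: [0.4862, 0.2334, 0.1132]
tcp_rot: [0.0, 0.999, 0.039, -0.0]
force: [0.6, 0.1, 0.3]
gripper_width: 0.997
```

Run:
```python
from h import *
s=ctrl.state();print(s["t"],s["eef_pos"],s["force"])
p,d=ctrl.camera("side");a=p[90:220,170:330,::-1]
q,e=ctrl.camera("top");b=q[130:260,80:240,::-1]
cv2.imwrite("pics/c2.png",cv2.resize(np.hstack([a,b]),None,fx=2.5,fy=2.5,interpolation=3))
```

```text
3.3 [0.48618653 0.23337734 0.11321628] [0.59321325 0.10768701 0.29807844]
```

View pics/c2.png

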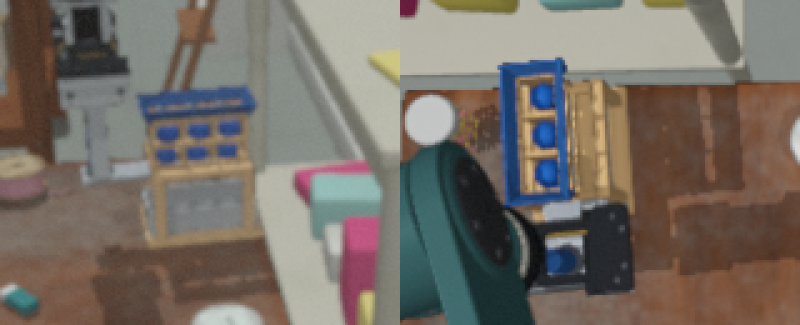

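The side crop shows the finger in front of the knob and all six beads in two rows. In the top crop the knob at (563,258) sits between the jaws. Now I close the gripper.

>>> drive_tool:
  commands: [0, 0, 0, 0, 0, 0, 60, 0, 0, 0, 0, 0, 0, 40, 0, 0, 0, 0, 0, 0, 25, 0, 0, 0, 0, 0, 0, 10, 0, 0, 0, 0, 0, 0, 0, 0, 0, 0, 0, 0, 0, 0, 0, 0, 0, 0, 0, 0, 0, 0, 0, 0, 0, 0, 0, 0]

```text
t: 4.2
eef_pos: [0.4864, 0.234, 0.1134]
tcp_rot: [0.0, 0.999, 0.039, -0.0]
force: [0.6, -0.3, 0.5]
gripper_width: 0.357
```

>>> drive_tool:
  commands: [0, 0, 0, 0, 0, 0, 0, 0, 0, 0, 0, 0, 0, 0, 0, 0, 0, 0, 0, 0, 0, 0, 0, 0, 0, 0, 0, 0]

```text
t: 4.6
eef_pos: [0.4863, 0.2359, 0.1134]
tcp_rot: [-0.002, 0.999, 0.039, 0.0]
force: [0.4, 4.8, -1.7]
gripper_width: 0.233
```

It has the knob: 0.233 × 94 mm is 22 mm. Now I draw it 46 mm along the dispenser's -x.

>>> drive_tool:
  commands: [-0.003, 0, 0, 0, 0, 0, 0, -0.008, 0, 0, 0, 0, 0, 0, -0.014, 0, 0, 0, 0, 0, 0, -0.02, -0.001, 0, 0, 0, 0, 0, -0.026, -0.001, 0, 0, 0, 0, 0, -0.032, -0.002, 0, 0, 0, 0, 0, -0.038, -0.002, 0, 0, 0, 0, 0, -0.043, -0.003, 0, 0, 0, 0, 0, -0.046, -0.003, 0, 0, 0, 0, 0, -0.046, -0.003, 0, 0, 0, 0, 0, -0.046, -0.003, 0, 0, 0, 0, 0]

```text
t: 5.7
eef_pos: [0.4394, 0.2324, 0.1134]
tcp_rot: [-0.002, 0.999, 0.039, -0.001]
force: [-0.2, 6.5, -0.6]
gripper_width: 0.231
```

Run:
```python
from h import *
p,d=ctrl.camera("side");a=p[90:220,170:330,::-1]
q,e=ctrl.camera("top");b=q[130:260,80:240,::-1]
cv2.imwrite("pics/c3.png",cv2.resize(np.hstack([a,b]),None,fx=2.5,fy=2.5,interpolation=3))
s=ctrl.state();print(s["t"],s["eef_pos"],s["force"])
```

```text
5.8 [0.43938405 0.23243022 0.11345279] [-1.10177441  5.87971355 -1.46293805]
```

View pics/c3.png

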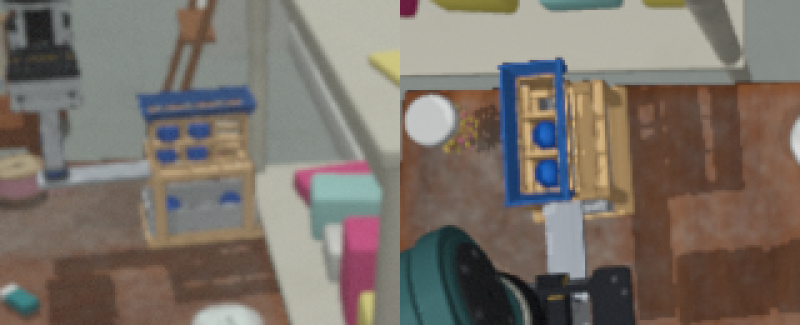

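The rear chamber is empty. Both beads lie in the tray, at (173,202) and (230,197) in the side crop, and the other four are still in place. Next I push the gate shut with a slight overshoot onto the stop.

>>> drive_tool:
  commands: [0.003, 0, 0, 0, 0, 0, 0, 0.008, 0, 0, 0, 0, 0, 0, 0.014, 0, 0, 0, 0, 0, 0, 0.02, 0.001, 0, 0, 0, 0, 0, 0.026, 0.001, 0, 0, 0, 0, 0, 0.032, 0.002, 0, 0, 0, 0, 0, 0.038, 0.002, 0, 0, 0, 0, 0, 0.042, 0.003, 0, 0, 0, 0, 0, 0.045, 0.003, 0, 0, 0, 0, 0, 0.048, 0.003, 0, 0, 0, 0, 0, 0.05, 0.003, 0, 0, 0, 0, 0, 0.05, 0.003, 0, 0, 0, 0, 0]

```text
t: 7.0
eef_pos: [0.4875, 0.2359, 0.1135]
tcp_rot: [-0.002, 0.999, 0.04, -0.003]
force: [-5.5, 6.5, 1.1]
gripper_width: 0.227
```

The stop is reached: 5.5 N of reaction, against 1.5 N of friction. I open the gripper and lift straight up.

>>> drive_tool:
  commands: [0, 0, 0, 0, 0, 0, 50, 0, 0, 0, 0, 0, 0, 80, 0, 0, 0, 0, 0, 0, 100, 0, 0, 0, 0, 0, 0, 100, 0, 0, 0, 0, 0, 0, 100, 0, 0, 0, 0, 0, 0, 100, 0, 0, 0, 0, 0, 0, 100]

```text
t: 7.7
eef_pos: [0.4905, 0.2339, 0.1135]
tcp_rot: [0.0, 0.999, 0.039, -0.0]
force: [-0.1, -0.7, 1.0]
gripper_width: 0.787
```

>>> drive_tool:
  commands: [0, 0, 0.005, 0, 0, 0, 100, 0, 0, 0.02, 0, 0, 0, 100, 0, 0, 0.045, 0, 0, 0, 100, 0, 0, 0.075, 0, 0, 0, 100, 0, 0, 0.1, 0, 0, 0, 100, 0, 0, 0.117, 0, 0, 0, 100, -0.02, -0.03, 0.12, 0, 0, 0, 100, -0.05, -0.06, 0.12, 0, 0, 0, 100, -0.08, -0.1, 0.12, 0, 0, 0, 100, -0.11, -0.13, 0.12, 0, 0, 0, 100, -0.13, -0.15, 0.12, 0, 0, 0, 100, -0.13, -0.15, 0.12, 0, 0, 0, 100]

```text
t: 8.9
eef_pos: [0.3591, 0.0825, 0.2355]
tcp_rot: [0.0, 0.999, 0.038, 0.002]
force: [-0.7, 0.6, -0.1]
gripper_width: 1.003
```

Run:
```python
from h import *
out=[]
for n,(a,b,c,e) in (("side",(200,135,218,165)),("top",(130,222,160,248))):
    p,d=ctrl.camera(n);W=cloud(n,p,d);B=blue(p)
    M=np.zeros_like(B);M[b:e,a:c]=1;M&=B&(d>0)&(W[...,2]>.122);R=W[M];print(n,len(R),R.mean(0) if len(R) else 0)
    z=np.load(n+"0.npz");
    out.append(p[90:220,170:330,::-1] if n=="side" else p[130:260,80:240,::-1])
cv2.imwrite("pics/c4.png",cv2.resize(np.hstack(out),None,fx=2.5,fy=2.5,interpolation=3))
s=ctrl.state();print(s["t"],s["eef_pos"],s["force"],s["gripper_width"])
```

```text
side 22 [0.48726508 0.22732941 0.12716009]
top 73 [0.48643547 0.23499734 0.12696445]
9.0 [0.36082285 0.08399574 0.23500782] [ 0.48282234 -1.04716492 -0.16094976] 0.9998980726942306
```

View pics/c4.png

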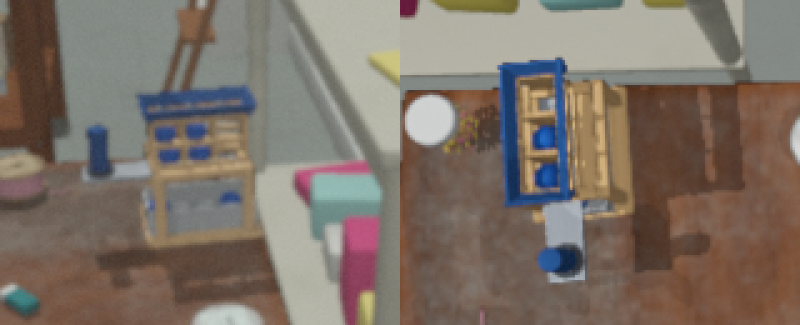

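The knob is back where it started (0.4864 against 0.4856). One tray bead has rolled towards the front end, (150,200), behind the post, so I check that it is inside the tray and at rest.

Run:
```python
from h import *
out=[]
for k in range(4):
    for _ in range(4): p,d=ctrl.camera("side")
    W=cloud("side",p,d);M=blue(p)&(d>0)&(W[...,2]<.07)&(W[...,2]>0);M[:,:220]=0;M[:150]=0;M[200:]=0;M[:,285:]=0
    n,l,st,c=cv2.connectedComponentsWithStats(M.astype(np.uint8))
    L=[]
    for i in range(1,n):
        if st[i,4]<4: continue
        w=W[l==i];v=w.mean(0)-[.594,.2425,0];a=np.radians(4.4)
        L.append((st[i,4],c[i].round(),np.round([v[0]*np.cos(a)+v[1]*np.sin(a),-v[0]*np.sin(a)+v[1]*np.cos(a),v[2]],3)))
    print(ctrl.state()["t"],L)
cv2.imwrite("pics/c5.png",cv2.resize(p[135:200,210:290,::-1],None,fx=8,fy=8,interpolation=3))
```

```text
9.2 [(np.int32(15), array([261., 169.]), array([ 0.034, -0.006,  0.034]))]
9.4 [(np.int32(12), array([262., 168.]), array([ 0.035, -0.006,  0.034]))]
9.6 [(np.int32(13), array([262., 168.]), array([ 0.035, -0.006,  0.034]))]
9.8 [(np.int32(14), array([261., 169.]), array([ 0.034, -0.006,  0.033]))]
```

View pics/c5.png

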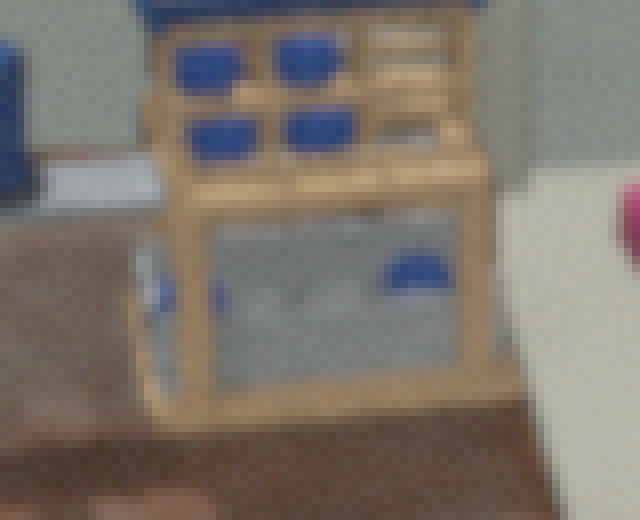

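The tray beads are both inside. One rests at dispenser x = +34 mm. The other is behind the front post, visible on both sides of it at (165,295) and (217,297), within the tray's front rim and unmoved since the last picture. The four other beads are in their chambers, so I hand in.

```bash
python3 -c "
from cell import ctrl
print(ctrl.job_done(), ctrl.state()['t'])"
```

```text
the job is handed in; nothing more can be done
the job is handed in; nothing more can be done
```

The two blue beads from the rear chamber are in the tray, and the gate is shut again with the knob released. I drew the gate out about 46 mm, pushed it back until it pressed on its stop, then opened the gripper and moved the arm clear. I handed the job in at about 10 s of the 32 s allowed.

- **Gate:** after release the knob measures within about 1 mm of its starting position in the top view and about 1.5 mm in the side view. It pushed back with 5.5 N at the stop, well above the 1.5 N of gate friction.
- **Beads kept:** the four beads in the middle and front chambers were still there in the last picture, and the rear chamber was empty.
- **Beads dropped:** one sits at the rear of the tray, measured at rest. The other rolled to the front end and is partly hidden behind a post. I judged it inside the tray and still from the pictures only, because my automatic check could not measure it.
- **Forces:** the highest force reading at the end of any move was under 10 N.
- **Disagreement:** the side camera put the knob top about 7 mm nearer to it in y than the top camera did. I used the top camera, which agreed with the rim position, and the grip confirmed it.

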